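Stow the valve body and close the sticking case cover

ROBOT

A 7-joint arm with a two-finger parallel gripper is mounted at the origin on the work surface. World frame = base frame: x ahead of the robot, y to its left, z up, the work surface at z = 0. Lengths are in m, angles in rad, forces in N, time in s.
With the tool pointing down it reaches from about 0.425 to 0.925 m from the base axis. Payload 6.8 kg.
Tool frame: the origin (TCP) lies between the finger pads; the fingertips stand 14 mm ahead of it and the grasp point (between the pads) lies 5 mm behind it; z points along the fingers, y is the line along which they close (so a half turn about z gives the same grasp; the last joint's range is limited). The gripper opens to 85 mm and grips with 20 to 120 N. Pads are 22 mm wide; open, the fingers measure 114 mm over their backs; the gripper's body (76 mm by 85 mm) begins 54 mm behind the grasp point. The pads swing forward as they close: fully open they stand 13 mm farther back than shut.
Start: joints at [1.231, 0.477, 0.022, 1.555, -0.011, 1.109, -0.083], TCP at [0.155, -0.657, 0.245] pointing down, gripper open.
Joint ranges: [-2.96, 2.96], [-0.34, 2.1], [-1.41, 1.46], [0.24, 2.44], [-1.37, 4.51], [0.17, 1.92], [-2.96, 2.96]. Speed limits (rad/s): [2.39, 2.39, 3.14, 3.14, 3.14, 3.14, 3.14].

INTERFACE

Orientations are given as a rotation vector (axis times angle).
In Python, from bench import r, imaging gives the robot as it stands.
- The arm moves only by the tool apply_moves, never from a script. Its argument "moves" is a list of rows, each a list of 2 entries, a list of its own where there are three numbers: the shift along the tool's x, y, z in cm, then the turn about the tool's z in rad. In form: [[[tx, ty, tz], roll], ...]. A call has 1 to 10 rows; each row is the pose to reach, as a shift and turn from the pose commanded when the call began, along the tool's axes at that moment; what a row does not reach only later rows make up. A row lasts 1/12 s, in which the tool goes at most 41.7 mm and 7.16 degrees, less where a joint would pass 70% of its speed; a pose out of reach is approached as far as the arm can. A call with a gripper value outside its range is refused whole. "claw" is the opening, from 0 (shut) to 1 (fully open), set as the call begins (left out, the last holds). The fingers move at their own pace and stop on an object; "grip_force" is the grip in N (left out, the last holds). Time passes only in rows, so rows that repeat a pose let the fingers close. It gives the time, the measured TCP pose, the force and the opening at its end, in the units of the state.
- r.get_obs(): the state, without advancing time (a new reading comes with each control period).
- imaging.grab_frame(name): name is "scene" or "top" or "wrist"; returns a dict with "frame" (480x640x3 uint8, blue, green, red), "intrinsics" (3x3 intrinsics, pixels), "T" (4x4, takes a point from camera to world coordinates). Camera axes: x right, y up, looking along -z (the intrinsics and any distortion apply to the point x, -y, -z); pixel columns grow to the right and rows downward; lengths in m; the calibration is good to about 2 mm. A picture is of the moment at which its call begins. There is no depth.
- r.hand_in(): hands the job in, once; it reports no verdict.
The state is a dict: "clock": time; "joints": joint angles; "qvel": joint speeds; "tau": joint torques, N m; "tcp_pos": TCP position; "orientation": TCP orientation; "contact_force": force on the tool from outside, world axes, zero at the start; "moment": the same for the moment, N m; "grip_width": finger opening in m.
Only numpy, scipy, OpenCV 4.12 (cv2) and the standard library are available. Lean on these libraries where they do the work, as an engineer would, in place of code of your own. Each camera call takes 0.05 s, during which the arm holds its last target. There are 200 camera calls.

TASK

Lift the valve body out of the open vise by its ends, set it down upright on the rubber mat and let go, then take it by its long sides and lower it upright into the empty pocket of the service case, letting go only when it rests on the pocket's floor. Then close the case's sliding cover fully home by pushing its two posts in turn, a little at a time: it sticks and racks, so never let one end of the cover get more than 30 mm ahead of the other, and touch the cover only at its posts, not its thin plate. Do not knock over or shift the spray can or the grease tin.

Things in the scene. Friction and masses are not known exactly. Their poses are not given: they have to be found in the camera images.
- valve_mid (a point): The valve body, a bare aluminium block 64 mm long (its x), 45 mm wide (its y), 42 mm high, with two dark round plugs 18 mm across standing 8 mm proud of its top, 34 mm apart along x. About 0.3 to 0.55 kg. The point is at the block's centre, 21 mm above its underside; z points up out of the plugged top. It is the same after half a turn about z. At the start it stands in the vise, its long sides between the jaws with about 3 mm of play at each.
- vise_bed (a point): The vise, dark steel base with blue jaws, fixed. The point is on the bed (25 mm above the table) midway between the jaws; x is the direction in which the jaws close, y runs along the jaws. The jaws stand 51 mm apart, are 60 mm long along y and rise 38 mm above the bed, so they hide the valve body's long sides but leave its two ends (facing +-y of the vise) free. The base is 170 mm (x) by 80 mm (y). It stands left or right of the case; the mat is on the other side.
- mat: Black rubber mat, fixed, 160 mm (x) by 150 mm (y) by 4 mm thick; the origin is at the centre of its underside, on the table. The valve body is to be set down within 55 mm of its centre.
- case: The grey service case, fixed, 215 mm (x) by 220 mm (y), origin at the centre of its underside, x in the direction in which the cover closes (away from the robot), y to the left. Its side walls with the tracks are 78 mm high, 104 mm either side of the middle (inner faces). The far part is open at the start and has the pocket; the near part lies under the cover.
- pocket (a point): Centre of the pocket's floor, 6 mm above the table, 66.5 mm beyond the case's origin along x; axes as the case's. The pocket is 70 mm long in x, between two cross walls that rise 53 mm above the pocket floor (no room for fingers at the valve body's ends), and has two low rails along x, 5 mm high and 51 mm apart; beyond each rail 73 mm of floor are free for a finger. The valve body goes between the rails with its 64 mm length along x.
- cover: The cover, an aluminium plate 100 mm (x) by 188 mm (y) by 7 mm thick, its top 68 mm above the table, on which two round steel posts stand, one near each end, each a sleeve that turns freely on its pin, so that a grip on one post cannot steer the cover. The origin is at the pivot of its left end in the left track, x as the case's when the cover is square; this frame turns as the cover racks. The left and right pivots are 200 mm apart.
- plate: The cover's thin plate without its posts (same frame as cover). The fingers must not push on it.
- left_post (a point): Centre of the top of the left post: upright, 16 mm in diameter, 40 mm high, its top 108 mm above the table. It stands 20 mm inward from the left end's pivot on the line through both pivots, 35 mm ahead of the plate's near edge. Pushing it along the case's x moves the left end; the other end stays about where it is.
- right_post (a point): The same for the right end, 160 mm from the left post.
- left_end (a joint): How far the cover's left end has slid towards closed, in m: 0 fully open, 0.105 fully home at the stop. It drags with about 6 N and stays where it is left.
- right_end (a joint): The same for the right end, which drags with about 4 N. At the start both ends are between 0.008 and 0.028, not quite equal.
- spray_can: White spray can with a broad black band, 64 mm across, 190 mm tall, standing; origin at the centre of its underside. To be left alone.
- grease_tin: Pale round tin with a grey lid, 84 mm across, 75 mm tall, standing; origin at the centre of its underside. To be left alone.
Not all that is in view belongs to the job. Of the things like the part that bears valve_mid, leave any that is pink, purple or red; of the rest the larger one is meant.

How it is judged:
By the outcome, as a careful person would: the job done as asked, in the order asked, and still so for the second after the job is handed in, with the robot touching nothing.
It also fails if it takes over 72 s, if anything falls off the work surface, if the arm or the gripper's body presses on something with over 40 N, if the wrist force passes 120 N, or if a joint passes its speed limit or range.

## Working session

There is one attempt and no reset: what is moved stays moved. The work goes in short steps, Python scripts to look and compute and a tool call to move; the robot and the scene stay as the last step left them, time stands still between calls to the robot, and variables do not carry over. Pictures are saved under pics/ and viewed, on a budget of 10 in all, crops included, one or two more only if the job needs it, and the job is handed in when it is done.

Besides the shell and the picture viewer there is one more tool, called after "Request:" in YAML: its name, and indented under it one key for each argument. apply_moves: Moves the arm, as the interface text tells. Its arguments: {"type":"object","properties":{"moves":{"type":"array","items":{"type":"array"}},"claw":{"type":"number"},"grip_force":{"type":"number"}},"required":["moves"]}

```bash
ls; mkdir -p pics; python3 - <<'E'
from bench import r, imaging
import cv2,numpy as np
print(r.get_obs())
for n in ["scene","top"]:
    g=imaging.grab_frame(n); cv2.imwrite(f"pics/{n}0.png",g["frame"]); print(n,g["intrinsics"],g["T"],[k for k in g])
E
```

```text
pics
{'clock': 0.0, 'joints': array([ 1.23092242,  0.47777525,  0.02234319,  1.55646013, -0.01148703,
        1.10930099, -0.08309882]), 'qvel': array([-0.00043411, -0.00014602, -0.00055316,  0.00174573, -0.00021125,
       -0.00120191,  0.00053191]), 'tau': array([ 1.53350888e-04, -5.96462202e+01,  1.60814624e+00, -2.81198448e+01,
        1.24701503e-02,  9.52636474e-03, -1.77918182e-06]), 'tcp_pos': array([ 0.15490064, -0.65639972,  0.24433877]), 'orientation': array([-3.11874784e+00, -3.63089028e-01,  5.58548938e-04]), 'contact_force': array([-0.58209734, -0.35092294,  0.32982123]), 'moment': array([ 0.02314072, -0.05687748, -0.01009623]), 'grip_width': 0.08528039335370605}
scene [[435.7599113    0.         316.58558863]
 [  0.         435.7599113  238.71715269]
 [  0.           0.           1.        ]] [[ 0.56066951 -0.48441832  0.67155685  1.13407727]
 [ 0.82801015  0.33483874 -0.44975794 -0.48684591]
 [-0.00699227  0.80822145  0.58883716  0.63875776]
 [ 0.          0.          0.          1.        ]] ['frame', 'intrinsics', 'T']
top [[589.19941813   0.         324.30866791]
 [  0.         589.19941813 241.03825922]
 [  0.           0.           1.        ]] [[ 7.84640661e-04  9.94913232e-01 -1.00732546e-01  3.77193399e-01]
 [-9.99995879e-01  1.05881017e-03  2.66832150e-03 -7.85736871e-02]
 [ 2.76140501e-03  1.00730038e-01  9.94909963e-01  1.51170123e+00]
 [ 0.00000000e+00  0.00000000e+00  0.00000000e+00  1.00000000e+00]] ['frame', 'intrinsics', 'T']
```

View pics/top0.png

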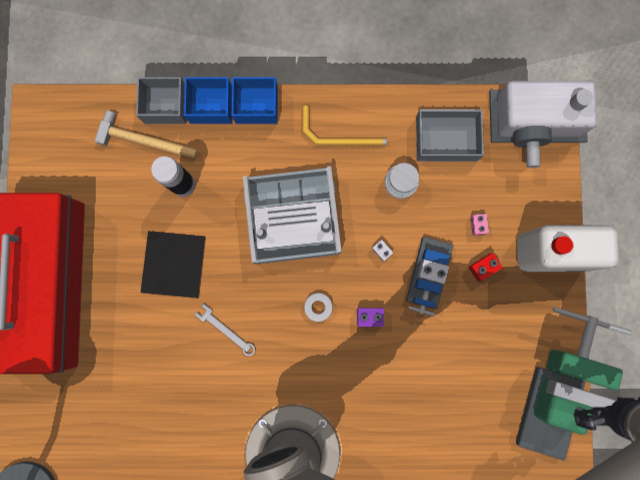

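View pics/scene0.png

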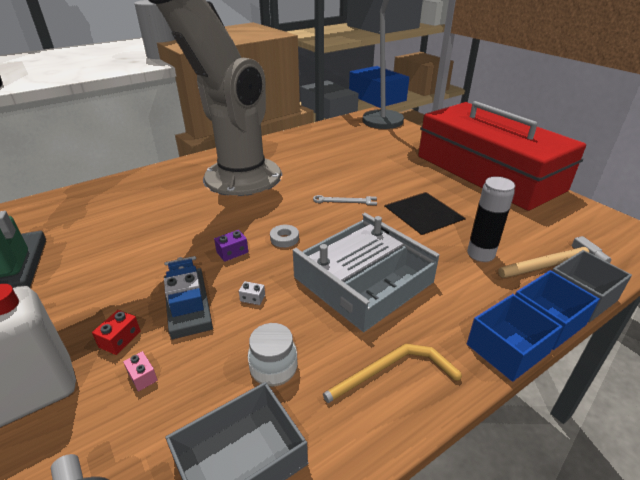

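Top view: valve in vise at about (433,271), mat (173,265), case (292,215) with posts about (262,232) and (326,227), can (170,170), tin (402,180); small pale decoy (383,249). Enlarging for precise pixels.

```bash
cat > h.py <<'E'
from bench import r, imaging
import cv2,numpy as np
from scipy.spatial.transform import Rotation as R
def ray(g,uv):
    K,T=g["intrinsics"],g["T"]; d=np.linalg.inv(K)@np.array([uv[0],uv[1],1.]); d=np.array([d[0],-d[1],-d[2]])
    return T[:3,3],T[:3,:3]@d
def onz(g,uv,z):
    o,d=ray(g,uv); return (o+d*(z-o[2])/d[2])[:3]
def proj(g,p):
    T=g["T"]; c=T[:3,:3].T@(np.array(p)-T[:3,3]); q=g["intrinsics"]@np.array([c[0],-c[1],-c[2]]); return q[:2]/q[2]
def tri(g1,a,g2,b):
    o1,d1=ray(g1,a);o2,d2=ray(g2,b); A=np.stack([d1,-d2],1); s=np.linalg.lstsq(A,o2-o1,rcond=None)[0]
    p,q=o1+d1*s[0],o2+d2*s[1]; return (p+q)/2,np.linalg.norm(p-q)
E
python3 - <<'E'
from h import *
g=imaging.grab_frame("top"); f=g["frame"]
m=(f.max(2)<45).astype(np.uint8); m[:220]=0;m[310:]=0;m[:,:130]=0;m[:,220:]=0
c=max(cv2.findContours(m,0,2)[0],key=cv2.contourArea); b=cv2.minAreaRect(c); print("mat",b,onz(g,b[0],.004),[onz(g,p,.004).round(3)[:2] for p in cv2.boxPoints(b)])
cr=cv2.resize(f[155:325,235:465],None,fx=3.4,fy=3.4,interpolation=cv2.INTER_CUBIC); cv2.imwrite("pics/crop1.png",cr)
g=imaging.grab_frame("scene"); f=g["frame"]
a=cv2.resize(f[205:335,285:445],None,fx=4,fy=4,interpolation=2)
b=cv2.resize(f[255:335,150:190],None,fx=4,fy=4,interpolation=2)
o=np.zeros((520,800,3),np.uint8);o[:,:640]=a;o[:320,640:]=b;cv2.imwrite("pics/crop2.png",o)
E
```

```text
mat ((172.49526977539062, 264.0483093261719), (57.41035842895508, 60.78458023071289), 5.572197437286377) [0.47022368 0.30598536 0.004     ] [array([0.4  , 0.384]), array([0.555, 0.374]), array([0.541, 0.227]), array([0.386, 0.239])]
```

View pics/crop1.png

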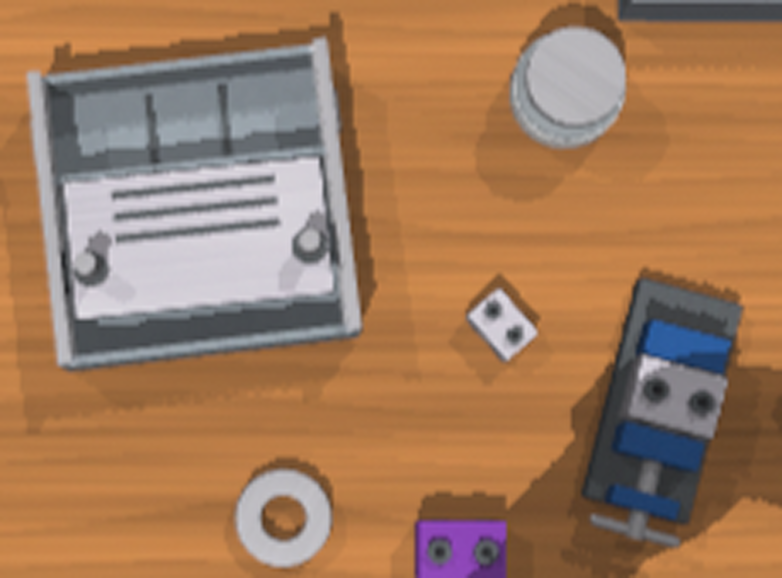

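View pics/crop2.png

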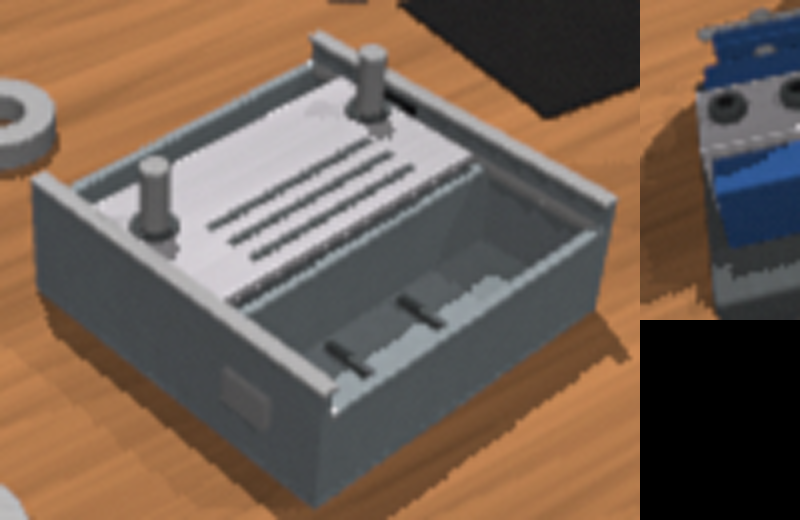

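Crop 1 (x3.4 from (235,155)): plugs (656,389),(703,402); post tops (89,262),(309,238); wall-top outer corners (30,73),(327,38),(360,333),(62,367); tin top (577,75). Crop 2 (x4 from (285,205)): post tops (155,163),(372,50).

```bash
python3 - <<'E'
from h import *
g=imaging.grab_frame("top"); s=imaging.grab_frame("scene")
A=lambda u,v:((u+.5)/3.4-.5+235,(v+.5)/3.4-.5+155)
B=lambda u,v:((u+.5)/4-.5+285,(v+.5)/4-.5+205)
B2=lambda u,v:((u-640+.5)/4-.5+150,(v+.5)/4-.5+255)
P=lambda n,p:print(n,np.round(p,4))
p1=onz(g,A(656,389),.075);p2=onz(g,A(703,402),.075)
P("plugs",[p1,p2]);P("mid",(p1+p2)/2);d=p1-p2;P("len,yaw",[np.linalg.norm(d),np.arctan2(d[1],d[0])])
V=[onz(g,A(*q),.067) for q in [(638,356),(726,371),(713,438),(627,421)]];P("valve corners",V);P("mean",np.mean(V,0))
P("scene plugs",[onz(s,B2(*q),.075) for q in [(728,104),(797,91)]])
W=[onz(g,A(*q),.078) for q in [(30,73),(327,38),(360,333),(62,367)]];P("walls",W);c=np.mean(W,0);P("case c",c)
for a,b in [(3,0),(2,1)]: d=W[b]-W[a];P("dir",[np.linalg.norm(d),np.arctan2(d[1],d[0])])
for a,b in [(1,0),(2,3)]: d=W[b]-W[a];P("dirY",[np.linalg.norm(d),np.arctan2(-d[0],d[1])])
W2=[onz(s,B(*q),.078) for q in [(613,203),(335,395),(37,178),(316,36)]];P("walls scene",W2)
L=onz(g,A(89,262),.108);Rr=onz(g,A(309,238),.108);P("posts",[L,Rr]);d=L-Rr;P("d",[np.linalg.norm(d),np.arctan2(-d[0],d[1])])
P("posts scene",[onz(s,B(372,49),.108),onz(s,B(155,162),.108)])
P("tin",onz(g,A(577,77),.075));P("can",onz(g,(166,168),.19))
E
```

```text
plugs [[ 0.4542 -0.3345  0.075 ]
 [ 0.4449 -0.3681  0.075 ]]
mid [ 0.4495 -0.3513  0.075 ]
len,yaw [0.0348 1.3007]
valve corners [[ 0.4785 -0.3233  0.067 ]
 [ 0.4677 -0.3868  0.067 ]
 [ 0.4194 -0.3764  0.067 ]
 [ 0.4315 -0.3146  0.067 ]]
mean [ 0.4493 -0.3503  0.067 ]
scene plugs [[ 0.4454 -0.3662  0.075 ]
 [ 0.4552 -0.335   0.075 ]]
walls [[ 0.6835  0.1176  0.078 ]
 [ 0.7097 -0.0984  0.078 ]
 [ 0.4941 -0.122   0.078 ]
 [ 0.4694  0.0915  0.078 ]]
case c [ 0.5892 -0.0028  0.078 ]
dir [0.2156 0.1211]
dir [0.2169 0.1091]
dirY [0.2176 0.1208]
dirY [0.215  0.1149]
walls scene [[ 0.6858  0.1152  0.078 ]
 [ 0.7128 -0.0929  0.078 ]
 [ 0.4982 -0.1191  0.078 ]
 [ 0.4743  0.0898  0.078 ]]
posts [[ 0.5416  0.0699  0.108 ]
 [ 0.5589 -0.0852  0.108 ]]
d [0.1561 0.1107]
posts scene [[ 0.5376  0.076   0.108 ]
 [ 0.5549 -0.0825  0.108 ]]
tin [ 0.6817 -0.2807  0.075 ]
can [0.6781 0.2792 0.19  ]
```

```bash
cat >> h.py <<'E'
def go(x,y,z,yaw=None):
    o=r.get_obs(); M=R.from_rotvec(o["orientation"]).as_matrix(); y0=np.arctan2(M[1,1],M[0,1])
    s=M.T@(np.array([x,y,z])-o["tcp_pos"])*100
    roll=0 if yaw is None else -((yaw-y0+np.pi)%(2*np.pi)-np.pi)
    print("t",round(o["clock"],2),"tcp",o["tcp_pos"].round(4),"yaw",round(y0,3),"tilt",M[:,2].round(3),"j7",o["joints"][6].round(2),"w",round(o["grip_width"],4),"F",o["contact_force"].round(1),"-> shift",s.round(2),"roll",round(roll,3))
E
python3 -c "
from h import *
go(.45,-.3505,.16,-1.83)"
```

```text
t 0.3 tcp [ 0.155  -0.6568  0.245 ] yaw -1.339 tilt [-0.     0.001 -1.   ] j7 -0.08 w 0.0852 F [-0.5  1.2 -0.3] -> shift [ 35.74 -23.03   8.51] roll 0.491
```

Request:
apply_moves:
  moves:
    - [[35.7, -23.0, 8.4], 0.49]
    - [[35.7, -23.0, 8.4], 0.49]
    - [[35.7, -23.0, 8.4], 0.49]
    - [[35.7, -23.0, 8.4], 0.49]
    - [[35.7, -23.0, 8.4], 0.49]
    - [[35.7, -23.0, 8.4], 0.49]
    - [[35.7, -23.0, 8.4], 0.49]
    - [[35.7, -23.0, 8.4], 0.49]
    - [[35.7, -23.0, 8.4], 0.49]
    - [[35.7, -23.0, 8.4], 0.49]
  claw: 1
  grip_force: 60

```text
clock: 1.13
tcp_pos: [0.4398, -0.3611, 0.1644]
orientation: [3.115, -0.405, 0.001]
contact_force: [0.1, -0.3, 0.2]
grip_width: 0.0857
```

```bash
python3 - <<'E'
from h import *
go(.45,-.3505,.15,-1.83)
E
```

```text
t 1.13 tcp [ 0.4398 -0.3611  0.1644] yaw -1.829 tilt [ 0. -0. -1.] j7 -1.25 w 0.0857 F [ 0.1 -0.3  0.2] -> shift [ 0.71 -1.28  1.44] roll 0.001
```

Request:
apply_moves:
  moves:
    - [[0.7, -1.3, 1.4], 0.0]
    - [[0.7, -1.3, 1.4], 0.0]
    - [[0.7, -1.3, 1.4], 0.0]
    - [[0.7, -1.3, 1.4], 0.0]

```text
clock: 1.47
tcp_pos: [0.4479, -0.3531, 0.1507]
orientation: [3.114, -0.407, -0.001]
contact_force: [-0.8, -0.4, 1.1]
grip_width: 0.0851
```

```bash
python3 - <<'E'
from h import *
go(.45,-.3505,.05,-1.83)
g=imaging.grab_frame("wrist"); cv2.imwrite("pics/w1.png",g["frame"]); print(g["intrinsics"][0,0],g["T"].round(3))
print([proj(g,p).round(0) for p in [(.4542,-.3345,.075),(.4449,-.3681,.075)]])
E
```

```text
t 1.47 tcp [ 0.4479 -0.3531  0.1507] yaw -1.831 tilt [-0.    -0.001 -1.   ] j7 -1.28 w 0.0851 F [-0.8 -0.4  1.1] -> shift [ 0.14 -0.32 10.07] roll -0.001
337.6318238798093 [[-0.257  0.931  0.261  0.514]
 [-0.966 -0.248 -0.068 -0.371]
 [ 0.001 -0.269  0.963  0.279]
 [ 0.     0.     0.     1.   ]]
[array([287., 258.]), array([342., 258.])]
```

View pics/w1.png

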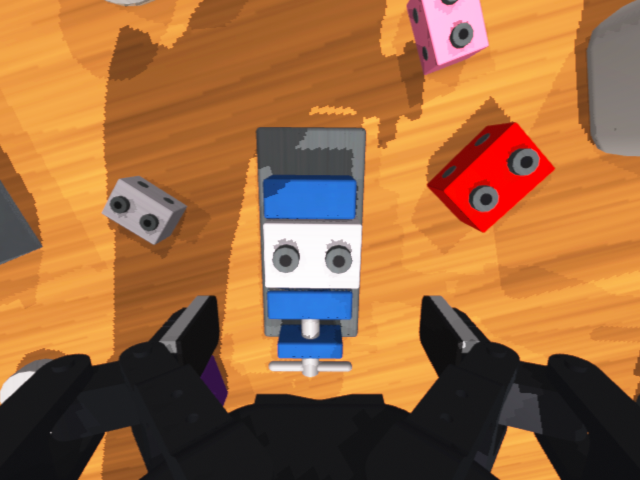

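Wrist view: valve in line with the fingers, plugs at (286,260) and (339,260), within ~3 px of the prediction.

```bash
python3 - <<'E'
from h import *
g=imaging.grab_frame("wrist")
a,b=[onz(g,p,.075) for p in [(286,260),(339,260.5)]]
m=(a+b)/2;print(a,b,m,np.linalg.norm(a-b),np.arctan2(*(a-b)[1::-1]))
go(m[0],m[1],.048,-1.83)
E
```

```text
[ 0.45260159 -0.33381935  0.075     ] [ 0.44353455 -0.36639228  0.075     ] [ 0.44806807 -0.35010582  0.075     ] 0.03381134028860282 1.2993076418971963
t 1.57 tcp [ 0.4476 -0.3538  0.1511] yaw -1.832 tilt [ 0.    -0.001 -1.   ] j7 -1.28 w 0.0852 F [ 0.3 -0.1 -0.3] -> shift [-0.06 -0.38 10.31] roll -0.002
```

Request:
apply_moves:
  moves:
    - [[0.0, -0.4, 0.0], 0.01]
    - [[0.0, -0.4, 2.5], 0.01]
    - [[0.0, -0.4, 5.0], 0.01]
    - [[0.0, -0.4, 7.5], 0.01]
    - [[0.0, -0.4, 9.3], 0.01]
    - [[0.0, -0.4, 10.3], 0.01]
    - [[0.0, -0.4, 10.3], 0.01]
    - [[0.0, -0.4, 10.3], 0.01]

```text
clock: 2.23
tcp_pos: [0.4497, -0.3484, 0.0478]
orientation: [3.113, -0.422, -0.0]
contact_force: [0.3, -0.1, 0.0]
grip_width: 0.0858
```

Request:
apply_moves:
  moves:
    - [[0.0, 0.0, 0.0], 0]
    - [[0.0, 0.0, 0.0], 0]
    - [[0.0, 0.0, 0.0], 0]
    - [[0.0, 0.0, 0.0], 0]
    - [[0.0, 0.0, 0.0], 0]
    - [[0.0, 0.0, 0.0], 0]
    - [[0.0, 0.0, 0.0], 0]
    - [[0.0, 0.0, 0.0], 0]
  claw: 0
  grip_force: 60

```text
clock: 2.9
tcp_pos: [0.4507, -0.3488, 0.0493]
orientation: [3.112, -0.42, 0.004]
contact_force: [-1.4, -0.1, 5.7]
grip_width: 0.0631
```

Request:
apply_moves:
  moves:
    - [[0, 0, -0.8], 0]
    - [[0, 0, -2.0], 0]
    - [[0, 0, -3.5], 0]
    - [[0, 0, -5.5], 0]
    - [[0, 0, -8.0], 0]
    - [[0, 0, -10.5], 0]
    - [[0, 0, -13.0], 0]
    - [[0, 0, -13.0], 0]

```text
clock: 3.57
tcp_pos: [0.452, -0.3495, 0.1833]
orientation: [3.11, -0.42, 0.013]
contact_force: [2.1, -0.8, -4.2]
grip_width: 0.063
```

```bash
python3 - <<'E'
from h import *
go(.47,.306,.18,-1.84)
g=imaging.grab_frame("wrist"); cv2.imwrite("pics/w2.png",g["frame"])
E
```

```text
t 3.57 tcp [ 0.452  -0.3495  0.1833] yaw -1.839 tilt [ 0.008 -0.005 -1.   ] j7 -1.29 w 0.063 F [ 2.1 -0.8 -4.2] -> shift [-1.566e+01 -6.368e+01  3.000e-02] roll 0.001
```

View pics/w2.png

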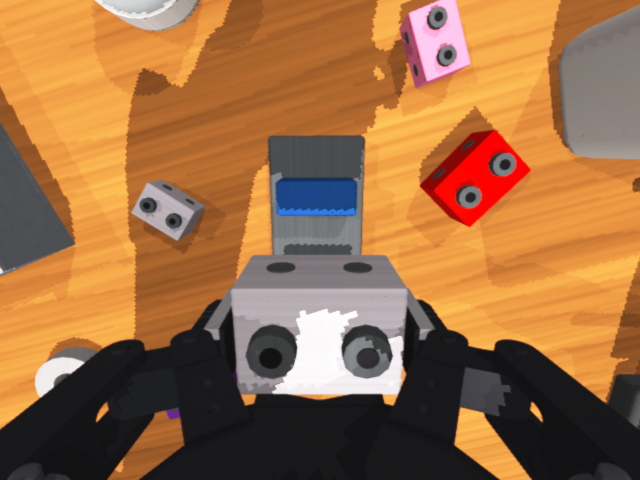

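```bash
python3 - <<'E'
from h import *
g=imaging.grab_frame("wrist"); o=r.get_obs(); M=R.from_rotvec(o["orientation"]).as_matrix()
for pit in (0,-.1,.1):
  Q=R.from_euler('y',pit).as_matrix()
  for dz in (-.004,0,.004):
    c=[o["tcp_pos"]+M@(np.array([0,0,dz])+Q@np.array([sx*.0225,sy*.032,z])) for z in (-.021,.021) for sx in (1,-1) for sy in (-1,1)]
    print(pit,dz,[tuple(proj(g,p).round(0).astype(int)) for p in c])
E
```

```text
0 -0.004 [(np.int64(222), np.int64(293)), (np.int64(410), np.int64(292)), (np.int64(231), np.int64(404)), (np.int64(402), np.int64(404)), (np.int64(247), np.int64(255)), (np.int64(386), np.int64(255)), (np.int64(252), np.int64(342)), (np.int64(382), np.int64(342))]
0 0 [(np.int64(225), np.int64(288)), (np.int64(407), np.int64(288)), (np.int64(233), np.int64(396)), (np.int64(399), np.int64(396)), (np.int64(249), np.int64(253)), (np.int64(385), np.int64(253)), (np.int64(254), np.int64(338)), (np.int64(380), np.int64(338))]
0 0.004 [(np.int64(228), np.int64(284)), (np.int64(405), np.int64(283)), (np.int64(236), np.int64(389)), (np.int64(397), np.int64(389)), (np.int64(250), np.int64(250)), (np.int64(383), np.int64(250)), (np.int64(255), np.int64(334)), (np.int64(379), np.int64(334))]
-0.1 -0.004 [(np.int64(223), np.int64(285)), (np.int64(409), np.int64(284)), (np.int64(229), np.int64(403)), (np.int64(404), np.int64(403)), (np.int64(248), np.int64(258)), (np.int64(385), np.int64(258)), (np.int64(251), np.int64(348)), (np.int64(382), np.int64(348))]
-0.1 0 [(np.int64(226), np.int64(280)),
[... 590 characters left out ...]
t64(404)), (np.int64(400), np.int64(404)), (np.int64(246), np.int64(253)), (np.int64(388), np.int64(253)), (np.int64(253), np.int64(336)), (np.int64(381), np.int64(336))]
0.1 0 [(np.int64(224), np.int64(296)), (np.int64(409), np.int64(296)), (np.int64(235), np.int64(396)), (np.int64(398), np.int64(396)), (np.int64(247), np.int64(250)), (np.int64(386), np.int64(250)), (np.int64(254), np.int64(332)), (np.int64(380), np.int64(332))]
0.1 0.004 [(np.int64(227), np.int64(292)), (np.int64(406), np.int64(292)), (np.int64(238), np.int64(389)), (np.int64(395), np.int64(389)), (np.int64(249), np.int64(248)), (np.int64(384), np.int64(248)), (np.int64(256), np.int64(328)), (np.int64(378), np.int64(328))]
```

Request:
apply_moves:
  moves:
    - [[-0.5, -2.0, 0], 0]
    - [[-1.3, -5.2, 0], 0]
    - [[-15.7, -63.7, 0], 0]
    - [[-15.7, -63.7, 0], 0]
    - [[-15.7, -63.7, 0], 0]
    - [[-15.7, -63.7, 0], 0]
    - [[-15.7, -63.7, 0], 0]
    - [[-15.7, -63.7, 0], 0]
    - [[-15.7, -63.7, 0], 0]
    - [[-15.7, -63.7, 0], 0]
  grip_force: 70

```text
clock: 4.5
tcp_pos: [0.458, 0.0405, 0.176]
orientation: [3.112, -0.42, -0.005]
contact_force: [1.7, 0.5, -5.8]
grip_width: 0.0629
```

```bash
python3 - <<'E'
from h import *
go(.47,.306,.18,-1.84)
E
```

```text
t 4.5 tcp [0.458  0.0405 0.176 ] yaw -1.839 tilt [-0.003 -0.001 -1.   ] j7 -2.13 w 0.0629 F [ 1.7  0.5 -5.8] -> shift [ -5.89 -25.92  -0.42] roll 0.001
```

Request:
apply_moves:
  moves:
    - [[-5.9, -25.5, -0.2], 0]
    - [[-5.9, -25.5, -0.2], 0]
    - [[-5.9, -25.5, -0.2], 0]
    - [[-5.9, -25.5, -0.2], 0]
    - [[-5.9, -25.5, -0.2], 0]
    - [[-5.9, -25.5, -0.2], 0]
    - [[-5.9, -25.5, -0.2], 0]
    - [[-5.9, -25.5, -0.2], 0]

```text
clock: 5.17
tcp_pos: [0.4683, 0.3055, 0.1778]
orientation: [-3.113, 0.408, 0.005]
contact_force: [-0.4, 0.0, -4.8]
grip_width: 0.063
```

```bash
python3 - <<'E'
from h import *
go(.47,.306,.028,-1.84)
E
```

```text
t 5.17 tcp [0.4683 0.3055 0.1778] yaw -1.832 tilt [-0.003  0.002 -1.   ] j7 -2.65 w 0.063 F [-0.4  0.  -4.8] -> shift [ 0.2  -0.07 14.98] roll 0.008
```

Request:
apply_moves:
  moves:
    - [[0.2, 0, 3.5], 0]
    - [[0.2, 0, 7.0], 0]
    - [[0.2, 0, 10.0], 0]
    - [[0.2, 0, 12.5], 0]
    - [[0.2, 0, 13.5], 0]
    - [[0.2, 0, 14.0], 0]
    - [[0.2, 0, 14.3], 0]
    - [[0.2, 0, 14.5], 0]
    - [[0.2, 0, 14.5], 0]
    - [[0.2, 0, 14.5], 0]

```text
clock: 6.0
tcp_pos: [0.4733, 0.3004, 0.0357]
orientation: [-3.112, 0.42, -0.003]
contact_force: [-0.0, 0.2, -5.0]
grip_width: 0.0633
```

Request:
apply_moves:
  moves:
    - [[0, 0, 0.3], 0]
    - [[0, 0, 0.5], 0]
    - [[0, 0, 0.6], 0]
    - [[0, 0, 0.7], 0]
    - [[0, 0, 0.7], 0]
    - [[0, 0, 0.7], 0]

```text
clock: 6.5
tcp_pos: [0.4726, 0.2999, 0.0284]
orientation: [3.113, -0.42, 0.001]
contact_force: [-2.4, -1.8, 4.7]
grip_width: 0.0627
```

Force changed from -5 to +4.7 N: it stands on the mat. Release and rise.

Request:
apply_moves:
  moves:
    - [[0, 0, 0], 0]
    - [[0, 0, 0], 0]
    - [[0, 0, 0], 0]
    - [[0, 0, 0], 0]
    - [[0, 0, 0], 0]
    - [[0, 0, -1.0], 0]
    - [[0, 0, -4], 0]
    - [[0, 0, -8], 0]
    - [[0, 0, -11], 0]
    - [[0, 0, -11], 0]
  claw: 1

```text
clock: 7.33
tcp_pos: [0.4757, 0.3025, 0.1444]
orientation: [-3.106, 0.419, -0.013]
contact_force: [-0.0, 0.9, -0.2]
grip_width: 0.0855
```

Request:
apply_moves:
  moves:
    - [[0, 0, 0], -0.12]
    - [[0, 0, 0], -0.5]
    - [[0, 0, 0], -1.56]
    - [[0, 0, 0], -1.56]
    - [[0, 0, 0], -1.56]
    - [[0, 0, 0], -1.56]
    - [[0, 0, 0], -1.56]
    - [[0, 0, 0], -1.56]
    - [[0, 0, 0], -1.56]
    - [[0, 0, 0], -1.56]

```text
clock: 8.17
tcp_pos: [0.4726, 0.2997, 0.1377]
orientation: [2.77, 1.482, 0.0]
contact_force: [-1.4, -0.6, -0.1]
grip_width: 0.0855
```

```bash
python3 - <<'E'
from h import *
go(.4726,.2999,.03,-.26)
g=imaging.grab_frame("top"); f=g["frame"]
cv2.imwrite("pics/t2.png",f)
E
```

```text
t 8.17 tcp [0.4726 0.2997 0.1377] yaw -0.588 tilt [ 0. -0. -1.] j7 -1.57 w 0.0855 F [-1.4 -0.6 -0.1] -> shift [ 2.000e-02 -1.000e-02  1.077e+01] roll -0.328
```

Request:
apply_moves:
  moves:
    - [[0, 0, 0], -0.33]
    - [[0, 0, 0], -0.33]
    - [[0, 0, 0], -0.33]
    - [[0, 0, 0], -0.33]

```text
clock: 8.55
tcp_pos: [0.4726, 0.2996, 0.1375]
orientation: [-2.495, -1.909, 0.0]
contact_force: [0.2, -1.5, -0.5]
grip_width: 0.0855
```

```bash
python3 - <<'E'
from h import *
go(.4726,.2999,.03,-.265)
g=imaging.grab_frame("wrist"); cv2.imwrite("pics/w3.png",g["frame"])
E
```

```text
t 8.55 tcp [0.4726 0.2996 0.1375] yaw -0.264 tilt [-0. -0. -1.] j7 -1.29 w 0.0855 F [ 0.2 -1.5 -0.5] -> shift [ 0.03 -0.   10.75] roll 0.001
```

View pics/w3.png

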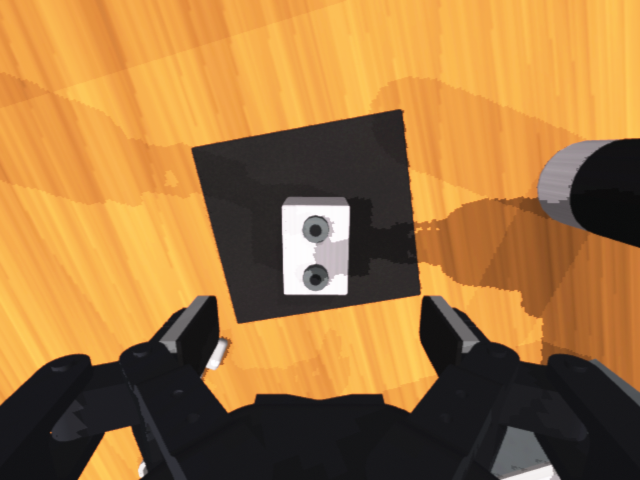

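Valve upright on the mat, square to the fingers, plugs at (316,229) and (316,277).

```bash
python3 - <<'E'
from h import *
g=imaging.grab_frame("wrist")
a,b=[onz(g,p,.054) for p in [(316,229),(316,277)]]
m=(a+b)/2;print(a,b,m,np.linalg.norm(a-b),np.arctan2(*(a-b)[1::-1]))
go(m[0],m[1],.035,-.265)
E
```

```text
[0.47552411 0.31703391 0.054     ] [0.46668942 0.28518992 0.054     ] [0.47110676 0.30111192 0.054     ] 0.03304680310202079 1.300166344373693
t 8.65 tcp [0.4726 0.2997 0.1375] yaw -0.269 tilt [-0. -0. -1.] j7 -1.29 w 0.0853 F [ 0.1 -1.2  0.7] -> shift [ 0.1  -0.18 10.25] roll -0.004
```

Request:
apply_moves:
  moves:
    - [[0.1, -0.1, 2.5], 0]
    - [[0.1, -0.1, 5.0], 0]
    - [[0.1, -0.1, 7.5], 0]
    - [[0.1, -0.1, 9.5], 0]
    - [[0.1, -0.1, 10.5], 0]
    - [[0.1, -0.1, 10.9], 0]
    - [[0.1, -0.1, 10.9], 0]
    - [[0.1, -0.1, 10.9], 0]

```text
clock: 9.32
tcp_pos: [0.4723, 0.3017, 0.0293]
orientation: [2.495, 1.909, 0.002]
contact_force: [1.0, 0.5, 0.4]
grip_width: 0.0855
```

Request:
apply_moves:
  moves:
    - [[0, 0, 0], 0]
    - [[0, 0, 0], 0]
    - [[0, 0, 0], 0]
    - [[0, 0, 0], 0]
    - [[0, 0, 0], 0]
    - [[0, 0, 0], 0]
    - [[0, 0, 0], 0]
    - [[0, 0, 0], 0]
    - [[0, 0, 0], 0]
    - [[0, 0, 0], 0]
  claw: 0
  grip_force: 70

```text
clock: 10.15
tcp_pos: [0.4721, 0.3016, 0.0294]
orientation: [2.495, 1.909, 0.002]
contact_force: [-2.8, -0.9, 6.8]
grip_width: 0.0441
```

Request:
apply_moves:
  moves:
    - [[0, 0, -0.5], 0]
    - [[0, 0, -2], 0]
    - [[0, 0, -4.5], 0]
    - [[0, 0, -8], 0.1]
    - [[0, 0, -11.5], 0.2]
    - [[0, 0, -15], 0.32]
    - [[0, 0, -15], 0.44]
    - [[0, 0, -15], 0.56]
    - [[0, 0, -15], 0.68]
    - [[0, 0, -15], 0.8]

```text
clock: 10.98
tcp_pos: [0.4712, 0.3002, 0.1782]
orientation: [3.043, 0.778, -0.002]
contact_force: [-0.4, 0.0, -4.5]
grip_width: 0.0438
```

```bash
python3 - <<'E'
from h import *
c=np.array([.591,-.0015]); a=.1165
print(c+.0665*np.array([np.cos(a),np.sin(a)]))
go(.657,.0065,.18,a-np.pi/2)
E
```

```text
[0.65704923 0.00622974]
t 10.98 tcp [0.4712 0.3002 0.1782] yaw -1.07 tilt [-0.001 -0.001 -1.   ] j7 -1.97 w 0.0438 F [-0.4  0.  -4.5] -> shift [ 2.2  34.69 -0.17] roll 0.384
```

Request:
apply_moves:
  moves:
    - [[0.2, 2.0, -0.2], 0.12]
    - [[0.4, 5.5, -0.2], 0.24]
    - [[2.2, 34.7, -0.2], 0.38]
    - [[2.2, 34.7, -0.2], 0.38]
    - [[2.2, 34.7, -0.2], 0.38]
    - [[2.2, 34.7, -0.2], 0.38]
    - [[2.2, 34.7, -0.2], 0.38]
    - [[2.2, 34.7, -0.2], 0.38]
    - [[2.2, 34.7, -0.2], 0.38]
    - [[2.2, 34.7, -0.2], 0.38]

```text
clock: 11.82
tcp_pos: [0.6625, -0.0043, 0.1794]
orientation: [3.129, 0.179, 0.001]
contact_force: [0.9, -3.8, -5.4]
grip_width: 0.0438
```

```bash
python3 - <<'E'
from h import *
a=.1165
go(.657,.0065,.18,a-np.pi/2)
g=imaging.grab_frame("wrist"); cv2.imwrite("pics/w4.png",g["frame"])
E
```

```text
t 11.82 tcp [ 0.6625 -0.0043  0.1794] yaw -1.457 tilt [ 0.001 -0.007 -1.   ] j7 -1.7 w 0.0438 F [ 0.9 -3.8 -5.4] -> shift [-0.43 -1.13 -0.07] roll -0.002
```

View pics/w4.png

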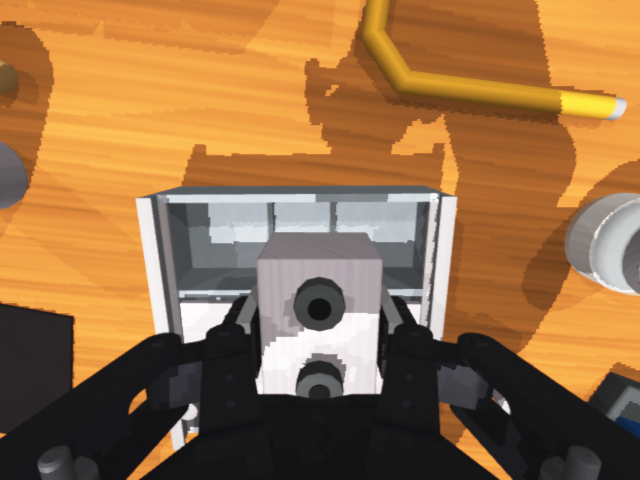

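Request:
apply_moves:
  moves:
    - [[-0.4, -1.1, 0], 0]
    - [[-0.4, -1.1, 0], 0]
    - [[-0.4, -1.1, 0], 0]
    - [[-0.4, -1.1, 0], 0]
    - [[-0.4, -1.1, 0], 0]
    - [[-0.4, -1.1, 0], 0]

```text
clock: 12.37
tcp_pos: [0.654, 0.0191, 0.1806]
orientation: [3.135, 0.2, 0.0]
contact_force: [-0.4, -0.5, -5.0]
grip_width: 0.0441
```

```bash
python3 - <<'E'
from h import *
import pickle
g=imaging.grab_frame("wrist")
go(.657,.0065,.18,.1165-np.pi/2)
pickle.dump(g,open("w5.pkl","wb"))
cv2.imwrite("pics/w5.png",cv2.resize(g["frame"][170:370,120:480],None,fx=2.2,fy=2.2,interpolation=2))
E
```

```text
t 12.42 tcp [0.6541 0.0189 0.1806] yaw -1.444 tilt [ 0. -0. -1.] j7 -1.72 w 0.0439 F [-0.2  0.1 -5.4] -> shift [0.13 1.27 0.06] roll 0.011
```

View pics/w5.png

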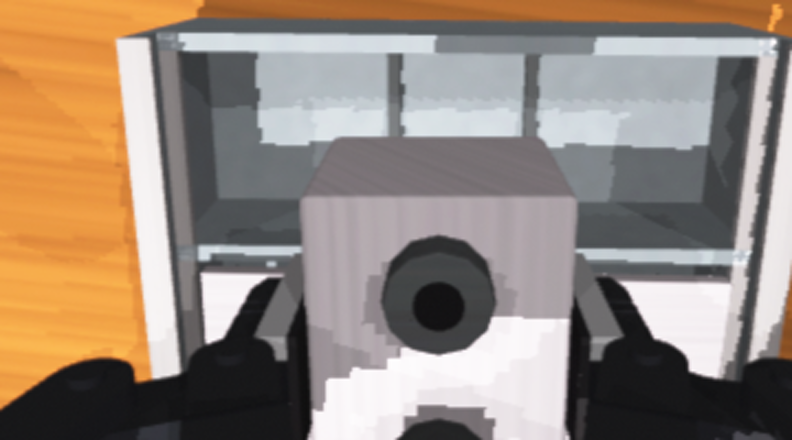

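```bash
python3 - <<'E'
from h import *
import pickle
g=pickle.load(open("w5.pkl","rb"))
C=lambda u,v:((u+.5)/2.2-.5+120,(v+.5)/2.2-.5+170)
a=.1165; ex=np.array([np.cos(a),np.sin(a)]); ey=np.array([-ex[1],ex[0]])
def S(n,u,v,z):
    p=onz(g,C(u,v),z); print(n,p.round(4),"cx,cy rel guess pocket",((p[:2]-[.657,.0065])@ex).round(4),((p[:2]-[.657,.0065])@ey).round(4))
S("Lrail in",403,60,.011);S("Rrail in",526,60,.011);S("Lrail in",403,130,.011);S("Rrail in",525,130,.011)
S("far wall in",450,52,.059);S("far L",220,51,.059);S("far R",720,54,.059)
S("near wall far edge L",230,246,.059);S("near R",700,249,.059)
S("wall far L outer",119,38,.078);S("wall far R",790,38,.078)
E
```

```text
Lrail in [0.6787 0.036  0.011 ] cx,cy rel guess pocket 0.025 0.0268
Rrail in [ 0.685 -0.013  0.011] cx,cy rel guess pocket 0.0255 -0.0226
Lrail in [0.65   0.0327 0.011 ] cx,cy rel guess pocket -0.0039 0.0269
Rrail in [ 0.6564 -0.0171  0.011 ] cx,cy rel guess pocket -0.0033 -0.0234
far wall in [0.6903 0.0193 0.059 ] cx,cy rel guess pocket 0.0346 0.0088
far L [0.6808 0.0959 0.059 ] cx,cy rel guess pocket 0.0341 0.086
far R [ 0.7011 -0.0708  0.059 ] cx,cy rel guess pocket 0.0349 -0.0819
near wall far edge L [0.6109 0.0889 0.059 ] cx,cy rel guess pocket -0.0362 0.0872
near R [ 0.6313 -0.0797  0.059 ] cx,cy rel guess pocket -0.0355 -0.0826
wall far L outer [0.684  0.1218 0.078 ] cx,cy rel guess pocket 0.0402 0.1114
wall far R [ 0.7103 -0.0837  0.078 ] cx,cy rel guess pocket 0.0424 -0.0958
```

```bash
python3 - <<'E'
from h import *
import pickle
g=pickle.load(open("w5.pkl","rb"))
C=lambda u,v:((u+.5)/2.2-.5+120,(v+.5)/2.2-.5+170)
o=r.get_obs();M=R.from_rotvec(o["orientation"]).as_matrix()
for n,u,v,z in [("topL",303,196,.1972),("topR",576,196,.1972),("botL",338,138,.1552),("botR",543,138,.1552)]:
    print(n,(M.T@(onz(g,C(u,v),z)-o["tcp_pos"])).round(4))
go(.656,.0083,.06,.119-np.pi/2); print(o["clock"])
E
```

```text
topL [ 0.0309 -0.0211 -0.0166]
topR [ 0.0309  0.0221 -0.0166]
botL [ 0.03   -0.0211  0.0254]
botR [0.03   0.0227 0.0254]
t 12.42 tcp [0.6541 0.0189 0.1806] yaw -1.444 tilt [ 0. -0. -1.] j7 -1.72 w 0.0439 F [-0.2  0.1 -5.4] -> shift [ 0.05  1.08 12.06] roll 0.008
12.4167
```

Request:
apply_moves:
  moves:
    - [[0.15, 1.0, 2], 0.01]
    - [[0.15, 1.0, 5], 0.01]
    - [[0.15, 1.0, 7], 0.01]
    - [[0.15, 1.0, 7.5], 0.01]
    - [[0.15, 1.0, 7.5], 0.01]
    - [[0.15, 1.0, 7.5], 0.01]
    - [[0.15, 1.0, 7.5], 0.01]
    - [[0.15, 1.0, 7.5], 0.01]

```text
clock: 13.08
tcp_pos: [0.6582, 0.0093, 0.1074]
orientation: [-3.136, -0.183, -0.005]
contact_force: [0.0, 0.4, -5.2]
grip_width: 0.044
```

```bash
python3 - <<'E'
from h import *
ex=np.array([np.cos(.119),np.sin(.119)])
p=np.array([.656,.0083])+.0015*ex
go(p[0]-.0001,p[1]+.0005,.031,.119-np.pi/2)
E
```

```text
t 13.08 tcp [0.6582 0.0093 0.1074] yaw -1.454 tilt [ 0.003  0.    -1.   ] j7 -1.75 w 0.044 F [ 0.   0.4 -5.2] -> shift [-0.11  0.02  7.64] roll -0.002
```

Request:
apply_moves:
  moves:
    - [[-0.1, 0, 1], 0]
    - [[-0.1, 0, 2], 0]
    - [[-0.1, 0, 3], 0]
    - [[-0.1, 0, 4], 0]
    - [[-0.1, 0, 5], 0]
    - [[-0.1, 0, 5.5], 0]
    - [[-0.1, 0, 6], 0]
    - [[-0.1, 0, 6], 0]
    - [[-0.1, 0, 6], 0]

```text
clock: 13.83
tcp_pos: [0.656, 0.009, 0.0453]
orientation: [-3.136, -0.183, 0.0]
contact_force: [-0.4, 0.1, -5.1]
grip_width: 0.0439
```

No contact on the way; 1.4 cm to the floor.

Request:
apply_moves:
  moves:
    - [[0.05, 0, 0.4], 0]
    - [[0.05, 0, 0.8], 0]
    - [[0.05, 0, 1.1], 0]
    - [[0.05, 0, 1.3], 0]
    - [[0.05, 0, 1.4], 0]
    - [[0.05, 0, 1.5], 0]
    - [[0.05, 0, 1.5], 0]
    - [[0.05, 0, 1.5], 0]

```text
clock: 14.5
tcp_pos: [0.6562, 0.009, 0.0315]
orientation: [3.136, 0.183, -0.001]
contact_force: [-4.7, -0.4, 4.5]
grip_width: 0.0441
```

Request:
apply_moves:
  moves:
    - [[0, 0, 0], 0]
    - [[0, 0, 0], 0]
    - [[0, 0, 0], 0]
    - [[0, 0, 0], 0]
    - [[0, 0, 0], 0]
    - [[0, 0, -1.0], 0]
    - [[0, 0, -4], 0]
    - [[0, 0, -8], 0]
    - [[0, 0, -12], 0]
    - [[0, 0, -15], 0]
  claw: 1

```text
clock: 15.33
tcp_pos: [0.6574, 0.0093, 0.1847]
orientation: [-3.136, -0.184, -0.005]
contact_force: [0.8, -0.1, 0.6]
grip_width: 0.0856
```

```bash
python3 - <<'E'
from h import *
import pickle
D={n:imaging.grab_frame(n) for n in ["wrist","top"]}
go(.5416,.0699,.2,.119-np.pi/2)
pickle.dump(D,open("w6.pkl","wb"))
a=D["wrist"]["frame"]; b=cv2.resize(D["top"]["frame"][155:270,235:350],(480,480),interpolation=2)
o=np.zeros((480,800,3),np.uint8); o[:,:480]=b; o[:240,480:]=cv2.resize(a,(320,240),interpolation=cv2.INTER_AREA)
cv2.imwrite("pics/c6.png",o)
E
```

```text
t 15.43 tcp [0.6602 0.0096 0.188 ] yaw -1.454 tilt [ 0.012  0.001 -1.   ] j7 -1.72 w 0.0856 F [ 0.9  0.5 -0.3] -> shift [-11.07  -7.36  -1.34] roll -0.002
```

View pics/c6.png

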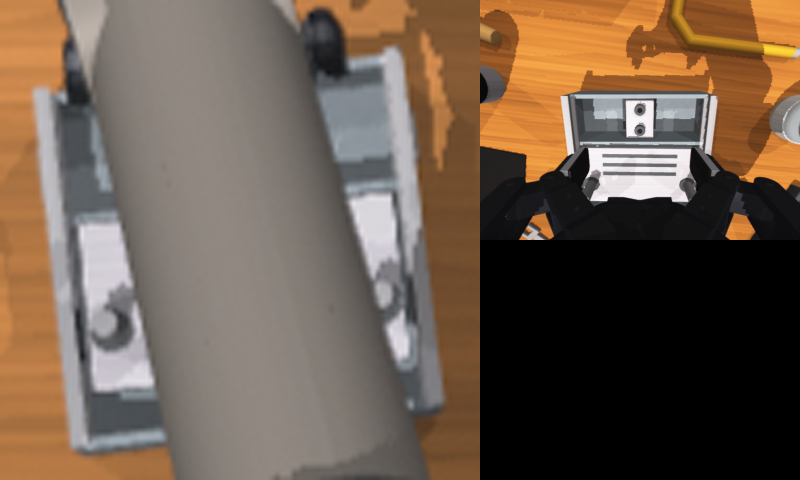

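Valve sits between the rails in the pocket, upright (wrist inset plugs ~ (640,108),(640,130)); posts clear. Now to a spot behind the right post, fingers shut.

```bash
cat >> h.py <<'E'
ex=np.array([np.cos(.119),np.sin(.119)]);ey=np.array([-ex[1],ex[0]]);C0=np.array([.590,.0004])
def case(s,l,z):
    p=C0+s*ex+l*ey; o=r.get_obs(); q=o["tcp_pos"][:2]-C0; print("case s,l",(q@ex).round(4),(q@ey).round(4)); go(p[0],p[1],z,.119-np.pi/2)
E
python3 -c "
from h import *
case(-.09,-.08,.185)"
```

```text
case s,l 0.0708 0.0008
t 15.43 tcp [0.6602 0.0096 0.188 ] yaw -1.454 tilt [ 0.012  0.001 -1.   ] j7 -1.72 w 0.0856 F [ 0.9  0.5 -0.3] -> shift [-16.07   8.12   0.11] roll -0.002
```

Request:
apply_moves:
  moves:
    - [[-15.9, 8.1, 0], 0]
    - [[-15.9, 8.1, 0], 0]
    - [[-15.9, 8.1, 0], 0]
    - [[-15.9, 8.1, 0], 0]
    - [[-15.9, 8.1, 0], 0]
    - [[-15.9, 8.1, 0], 0]
    - [[-15.9, 8.1, 0], 0]
    - [[-15.9, 8.1, 0], 0]
    - [[-15.9, 8.1, 0], 0]
    - [[-15.9, 8.1, 0], 0]
  claw: 0

```text
clock: 16.27
tcp_pos: [0.509, -0.0888, 0.1804]
orientation: [-3.135, -0.186, -0.001]
contact_force: [-0.2, -0.2, -0.2]
grip_width: 0.0001
```

```bash
python3 - <<'E'
from h import *
case(-.09,-.08,.1)
import pickle
g=imaging.grab_frame("wrist")
pickle.dump(g,open("w7.pkl","wb"))
s=imaging.grab_frame("scene");pickle.dump(s,open("s7.pkl","wb"))
a=np.hstack([cv2.resize(g["frame"],(400,300),interpolation=3),cv2.resize(s["frame"][130:310,240:480],(400,300),interpolation=2)])
cv2.imwrite("pics/c7.png",a)
E
```

```text
case s,l -0.091 -0.079
t 16.27 tcp [ 0.509  -0.0888  0.1804] yaw -1.452 tilt [ 0.     0.001 -1.   ] j7 -1.53 w 0.0001 F [-0.2 -0.2 -0.2] -> shift [0.09 0.11 8.04] roll -0.0
```

View pics/c7.png

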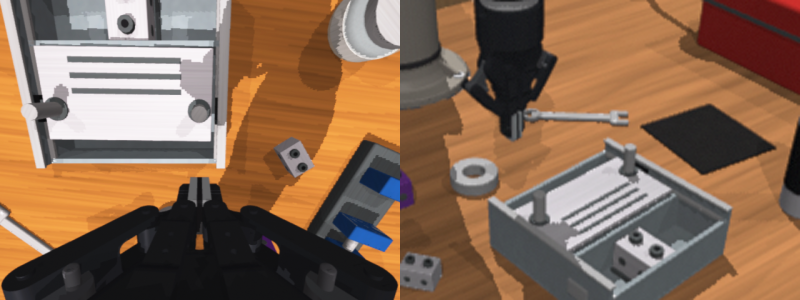

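```bash
python3 - <<'E'
from h import *
import pickle
g=pickle.load(open("w7.pkl","rb"));s=pickle.load(open("s7.pkl","rb"))
for n,u,v in [("R",318.5,171),("L",50,181)]:
    p=onz(g,(u,v),.108)[:2]-C0; print(n,(p@ex).round(4),(p@ey).round(4))
o=r.get_obs()["tcp_pos"]
for dz in (0,-.014,-.02,-.027): print(dz,proj(s,o+[0,0,dz]).round(1))
E
```

```text
R -0.0356 -0.0792
L -0.0413 0.0787
0 [307.5 205.8]
-0.014 [307.6 211.7]
-0.02 [307.6 214.2]
-0.027 [307.7 217.1]
```

Request:
apply_moves:
  moves:
    - [[0, 0, 3.5], 0]
    - [[0, 0, 7.0], 0]
    - [[0, 0, 8.5], 0]
    - [[1.5, 0, 8.5], 0]
    - [[2.3, 0, 8.5], 0]
    - [[2.3, 0, 8.5], 0]
    - [[2.3, 0, 8.5], 0]
  grip_force: 40

```text
clock: 16.95
tcp_pos: [0.5318, -0.0869, 0.0959]
orientation: [-3.136, -0.184, -0.002]
contact_force: [-0.1, 0.2, -0.0]
grip_width: -0.0
```

Request:
apply_moves:
  moves:
    - [[0.4, 0, 0], 0]
    - [[0.8, 0, 0], 0]
    - [[1.2, 0, 0], 0]
    - [[1.6, 0, 0], 0]
    - [[2.0, 0, 0], 0]
    - [[2.4, 0, 0], 0]
    - [[2.4, 0, 0], 0]
    - [[2.4, 0, 0], 0]

```text
clock: 17.62
tcp_pos: [0.5546, -0.0846, 0.0955]
orientation: [3.136, 0.183, -0.0]
contact_force: [-2.6, 0.1, 1.1]
grip_width: 0.0003
```

```bash
python3 - <<'E'
from h import *
import pickle
case(-.09,.08,.095)
g=imaging.grab_frame("wrist");pickle.dump(g,open("w8.pkl","wb"));cv2.imwrite("pics/w8.png",g["frame"])
E
```

```text
case s,l -0.0452 -0.0802
t 17.62 tcp [ 0.5546 -0.0846  0.0955] yaw -1.454 tilt [-0. -0. -1.] j7 -1.6 w 0.0003 F [-2.6  0.1  1.1] -> shift [ -4.52 -16.01   0.04] roll -0.002
```

View pics/w8.png

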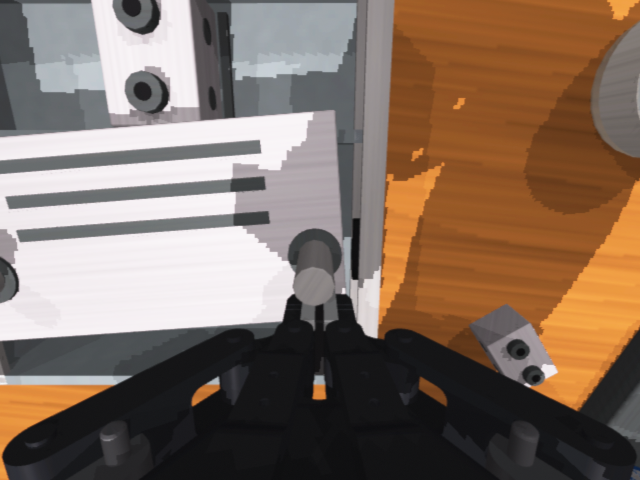

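Request:
apply_moves:
  moves:
    - [[-2.5, 0, 0], 0]
    - [[-2.8, -4, 0], 0]
    - [[-2.8, -8, 0], 0]
    - [[-2.8, -12, 0], 0]
    - [[-2.8, -15, 0], 0]
    - [[-2.8, -16, 0], 0]
    - [[-2.8, -16, 0], 0]
    - [[-2.8, -16, 0], 0]
    - [[-2.8, -16, 0], 0]

```text
clock: 18.42
tcp_pos: [0.5087, 0.0693, 0.0954]
orientation: [3.136, 0.18, 0.001]
contact_force: [-0.6, 0.4, 0.1]
grip_width: 0.0001
```

```bash
python3 - <<'E'
from h import *
import pickle
g=pickle.load(open("w8.pkl","rb"))
p=onz(g,(314,286),.108)[:2]-C0; print("R",(p@ex).round(4),(p@ey).round(4))
case(-.037,.08,.095)
g=imaging.grab_frame("wrist");pickle.dump(g,open("w9.pkl","wb"));f=g["frame"]
m=cv2.cvtColor(f,cv2.COLOR_BGR2GRAY);cv2.imwrite("pics/w9.png",f)
E
```

```text
R -0.0261 -0.0789
case s,l -0.0726 0.0781
t 18.42 tcp [0.5087 0.0693 0.0954] yaw -1.456 tilt [ 0.    -0.001 -1.   ] j7 -1.92 w 0.0001 F [-0.6  0.4  0.1] -> shift [ 3.56 -0.2   0.04] roll -0.004
```

Request:
apply_moves:
  moves:
    - [[0.8, -0.1, 0], 0]
    - [[1.4, -0.2, 0], 0]
    - [[1.8, -0.2, 0], 0]
    - [[2.2, -0.2, 0], 0]
    - [[2.6, -0.2, 0], 0]
    - [[3.0, -0.2, 0], 0]
    - [[3.4, -0.2, 0], 0]
    - [[3.8, -0.2, 0], 0]
    - [[3.8, -0.2, 0], 0]
    - [[3.8, -0.2, 0], 0]

```text
clock: 19.3
tcp_pos: [0.5449, 0.077, 0.095]
orientation: [3.136, 0.182, -0.004]
contact_force: [-4.1, -1.3, 3.1]
grip_width: -0.0002
```

```bash
python3 - <<'E'
from h import *
import pickle
case(-.05,-.08,.095)
g=imaging.grab_frame("wrist");pickle.dump(g,open("w9.pkl","wb"));cv2.imwrite("pics/w9.png",g["frame"])
s=imaging.grab_frame("scene")
a=np.hstack([cv2.resize(g["frame"],(400,300),interpolation=3),cv2.resize(s["frame"][190:340,270:470],(400,300),interpolation=2)])
cv2.imwrite("pics/c9.png",a)
E
```

```text
case s,l -0.0357 0.0814
t 19.3 tcp [0.5449 0.077  0.095 ] yaw -1.455 tilt [-0.003 -0.001 -1.   ] j7 -1.91 w -0.0002 F [-4.1 -1.3  3.1] -> shift [-1.380e+00  1.614e+01  1.000e-02] roll -0.003
```

View pics/c9.png

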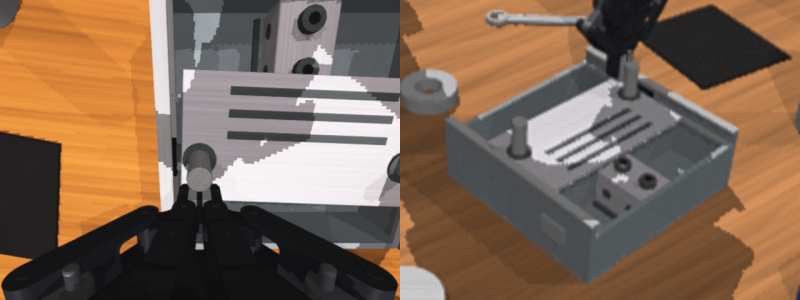

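Left end now slightly ahead (plate edge slopes the other way, post top ~ (200,178) in the inset), pushing works with TCP 19 mm behind the post. Continue alternately.

Request:
apply_moves:
  moves:
    - [[-1.6, 0, 0], 0]
    - [[-2.4, 3, 0], 0]
    - [[-2.4, 7, 0], 0]
    - [[-2.4, 11, 0], 0]
    - [[-2.4, 14.5, 0], 0]
    - [[-2.4, 16.1, 0], 0]
    - [[-2.4, 16.1, 0], 0]
    - [[-2.4, 16.1, 0], 0]
    - [[-2.4, 16.1, 0], 0]

```text
clock: 20.15
tcp_pos: [0.5413, -0.0839, 0.0956]
orientation: [-3.135, -0.185, -0.002]
contact_force: [-0.2, 1.3, 0.4]
grip_width: -0.0003
```

```bash
python3 -c "
from h import *
case(-.022,-.08,.095)"
```

```text
case s,l -0.0584 -0.0779
t 20.15 tcp [ 0.5413 -0.0839  0.0956] yaw -1.453 tilt [ 0.001  0.001 -1.   ] j7 -1.6 w -0.0003 F [-0.2  1.3  0.4] -> shift [3.64 0.2  0.06] roll -0.001
```

Push right, then retreat and cross to the left.

Request:
apply_moves:
  moves:
    - [[0.8, 0.1, 0], 0]
    - [[1.2, 0.1, 0], 0]
    - [[1.6, 0.1, 0], 0]
    - [[2.0, 0.1, 0], 0]
    - [[2.4, 0.1, 0], 0]
    - [[2.8, 0.1, 0], 0]
    - [[3.2, 0.1, 0], 0]
    - [[3.6, 0.1, 0], 0]
    - [[3.6, 0.1, 0], 0]
    - [[3.6, 0.1, 0], 0]

```text
clock: 20.98
tcp_pos: [0.5764, -0.0817, 0.0952]
orientation: [-3.136, -0.184, 0.001]
contact_force: [-1.4, -0.2, 1.0]
grip_width: -0.0001
```

Request:
apply_moves:
  moves:
    - [[-1.6, 0, 0], 0]
    - [[-2.6, -3, 0], 0]
    - [[-2.6, -7, 0], 0]
    - [[-2.6, -11, 0], 0]
    - [[-2.6, -14.5, 0], 0]
    - [[-2.6, -16, 0], 0]
    - [[-2.6, -16, 0], 0]
    - [[-2.6, -16, 0], 0]
    - [[-2.6, -16, 0], 0]

```text
clock: 21.73
tcp_pos: [0.5325, 0.0729, 0.0955]
orientation: [3.136, 0.182, 0.001]
contact_force: [0.2, -0.6, -0.1]
grip_width: -0.0001
```

```bash
python3 -c "
from h import *
case(-.009,.08,.095)"
```

```text
case s,l -0.0485 0.0788
t 21.73 tcp [0.5325 0.0729 0.0955] yaw -1.455 tilt [ 0.001 -0.001 -1.   ] j7 -1.91 w -0.0001 F [ 0.2 -0.6 -0.1] -> shift [ 3.95 -0.14  0.05] roll -0.003
```

```bash
cat >> h.py <<'E'
import pickle
def posts():
    s0=pickle.load(open("s7.pkl","rb")); s=imaging.grab_frame("scene")
    for n,s_,l in [("R",-.0411,-.08),("L",-.0405,.08)]:
        p=C0+s_*ex+l*ey; u,v=proj(s0,[*p,.108]).round().astype(int)
        t=s0["frame"][v-6:v+20,u-9:u+10]; res=cv2.matchTemplate(s["frame"][v-20:v+70,u-30:u+70],t,cv2.TM_CCOEFF_NORMED)
        _,sc,_,(a,b)=cv2.minMaxLoc(res); du,dv=a-21,b-14
        q=onz(s,(proj(s0,[*p,.108])+[du,dv]),.108)[:2]-C0
        print(n,"shift px",du,dv,"score",round(sc,2),"s",(q@ex).round(4),"l",(q@ey).round(4))
E
python3 -c "
from h import *
posts()"
```

```text
R shift px 12 7 score 0.81 s -0.0083 l -0.0775
L shift px 8 5 score 0.72 s -0.0155 l 0.0784
```

Request:
apply_moves:
  moves:
    - [[0.9, -0.1, 0], 0]
    - [[1.3, -0.1, 0], 0]
    - [[1.7, -0.1, 0], 0]
    - [[2.1, -0.1, 0], 0]
    - [[2.5, -0.1, 0], 0]
    - [[2.9, -0.1, 0], 0]
    - [[3.3, -0.1, 0], 0]
    - [[3.7, -0.1, 0], 0]
    - [[3.7, -0.1, 0], 0]
    - [[3.7, -0.1, 0], 0]

```text
clock: 22.62
tcp_pos: [0.5677, 0.0785, 0.095]
orientation: [3.136, 0.182, -0.005]
contact_force: [-4.7, -0.7, 3.1]
grip_width: -0.0001
```

Request:
apply_moves:
  moves:
    - [[-1.6, 0, 0], 0]
    - [[-2.6, 3, 0], 0]
    - [[-2.6, 7, 0], 0]
    - [[-2.6, 11, 0], 0]
    - [[-2.6, 14.5, 0], 0]
    - [[-2.6, 16, 0], 0]
    - [[-2.6, 16, 0], 0]
    - [[-2.6, 16, 0], 0]
    - [[-2.6, 16, 0], 0]

```text
clock: 23.37
tcp_pos: [0.5619, -0.0815, 0.0955]
orientation: [-3.135, -0.185, -0.001]
contact_force: [-0.1, -0.3, 0.3]
grip_width: 0.0002
```

```bash
python3 -c "
from h import *
posts()
case(.004,-.08,.095)"
```

```text
R shift px 13 8 score 0.73 s -0.0046 l -0.0782
L shift px 16 9 score 0.96 s 0.0061 l 0.0796
case s,l -0.0377 -0.0774
t 23.42 tcp [ 0.5618 -0.081   0.0955] yaw -1.452 tilt [ 0.     0.001 -1.   ] j7 -1.61 w -0.0 F [0.4 0.1 0.7] -> shift [4.17 0.26 0.05] roll -0.0
```

Request:
apply_moves:
  moves:
    - [[0.8, 0.2, 0], 0]
    - [[1.4, 0.2, 0], 0]
    - [[1.8, 0.2, 0], 0]
    - [[2.2, 0.2, 0], 0]
    - [[2.6, 0.2, 0], 0]
    - [[3.0, 0.2, 0], 0]
    - [[3.4, 0.2, 0], 0]
    - [[3.8, 0.2, 0], 0]
    - [[3.8, 0.2, 0], 0]
    - [[3.8, 0.2, 0], 0]

```text
clock: 24.25
tcp_pos: [0.5995, -0.08, 0.0952]
orientation: [-3.136, -0.184, 0.0]
contact_force: [-2.2, -0.1, 0.6]
grip_width: -0.0003
```

Request:
apply_moves:
  moves:
    - [[-1.6, 0, 0], 0]
    - [[-2.7, -3, 0], 0]
    - [[-2.7, -7, 0], 0]
    - [[-2.7, -11, 0], 0]
    - [[-2.7, -14.5, 0], 0]
    - [[-2.7, -16, 0], 0]
    - [[-2.7, -16, 0], 0]
    - [[-2.7, -16, 0], 0]
    - [[-2.7, -16, 0], 0]

```text
clock: 25.0
tcp_pos: [0.5545, 0.0743, 0.0954]
orientation: [3.136, 0.181, 0.001]
contact_force: [0.7, -0.9, 0.5]
grip_width: 0.0002
```

```bash
python3 -c "
from h import *
posts()
case(.014,.08,.095)"
```

```text
R shift px 20 11 score 0.81 s 0.0114 l -0.0744
L shift px 16 9 score 0.72 s 0.0061 l 0.0796
case s,l -0.0266 0.0771
t 25.05 tcp [0.5545 0.0738 0.0954] yaw -1.456 tilt [ 0.001 -0.001 -1.   ] j7 -1.9 w 0.0004 F [ 0.1  0.1 -0.1] -> shift [ 4.06 -0.31  0.04] roll -0.004
```

Request:
apply_moves:
  moves:
    - [[0.8, -0.2, 0], 0]
    - [[1.3, -0.3, 0], 0]
    - [[1.7, -0.3, 0], 0]
    - [[2.1, -0.3, 0], 0]
    - [[2.5, -0.3, 0], 0]
    - [[2.9, -0.3, 0], 0]
    - [[3.3, -0.3, 0], 0]
    - [[3.7, -0.3, 0], 0]
    - [[3.7, -0.3, 0], 0]
    - [[3.7, -0.3, 0], 0]

```text
clock: 25.88
tcp_pos: [0.5895, 0.0822, 0.095]
orientation: [3.136, 0.182, -0.004]
contact_force: [-4.7, -1.8, 2.3]
grip_width: -0.0001
```

Request:
apply_moves:
  moves:
    - [[-1.6, 0, 0], 0]
    - [[-2.5, 3, 0], 0]
    - [[-2.5, 7, 0], 0]
    - [[-2.5, 11, 0], 0]
    - [[-2.5, 14.5, 0], 0]
    - [[-2.5, 16.2, 0], 0]
    - [[-2.5, 16.2, 0], 0]
    - [[-2.5, 16.2, 0], 0]
    - [[-2.5, 16.2, 0], 0]

```text
clock: 26.63
tcp_pos: [0.5848, -0.0799, 0.0955]
orientation: [-3.135, -0.184, -0.001]
contact_force: [-0.3, 0.7, -0.3]
grip_width: 0.0
```

```bash
python3 -c "
from h import *
posts()
case(.022,-.08,.095)"
```

```text
R shift px 22 10 score 0.73 s 0.0117 l -0.0693
L shift px 23 13 score 0.94 s 0.0258 l 0.0793
case s,l -0.0147 -0.0784
t 26.68 tcp [ 0.5847 -0.0792  0.0955] yaw -1.452 tilt [ 0.001  0.001 -1.   ] j7 -1.61 w 0.0004 F [-0.3 -0.5 -0.1] -> shift [3.67 0.15 0.05] roll -0.0
```

Request:
apply_moves:
  moves:
    - [[0.8, 0.1, 0], 0]
    - [[1.3, 0.1, 0], 0]
    - [[1.7, 0.1, 0], 0]
    - [[2.1, 0.1, 0], 0]
    - [[2.5, 0.1, 0], 0]
    - [[2.9, 0.1, 0], 0]
    - [[3.3, 0.1, 0], 0]
    - [[3.6, 0.1, 0], 0]
    - [[3.6, 0.1, 0], 0]

```text
clock: 27.43
tcp_pos: [0.6194, -0.0778, 0.0951]
orientation: [3.136, 0.184, -0.005]
contact_force: [-5.6, 0.5, 4.3]
grip_width: 0.0001
```

Request:
apply_moves:
  moves:
    - [[-1.6, 0, 0], 0]
    - [[-2.8, -3, 0], 0]
    - [[-2.8, -7, 0], 0]
    - [[-2.8, -11, 0], 0]
    - [[-2.8, -14.5, 0], 0]
    - [[-2.8, -16, 0], 0]
    - [[-2.8, -16, 0], 0]
    - [[-2.8, -16, 0], 0]
    - [[-2.8, -16, 0], 0]

```text
clock: 28.18
tcp_pos: [0.5745, 0.0766, 0.0954]
orientation: [3.136, 0.181, 0.001]
contact_force: [0.0, 0.6, 0.4]
grip_width: 0.0003
```

```bash
python3 -c "
from h import *
posts()
case(.025,.08,.095)"
```

```text
R shift px 28 15 score 0.75 s 0.0305 l -0.0714
L shift px 24 14 score 0.72 s 0.0296 l 0.0781
case s,l -0.0065 0.077
t 28.23 tcp [0.5744 0.0761 0.0953] yaw -1.456 tilt [ 0.    -0.001 -1.   ] j7 -1.89 w -0.0002 F [-0.6 -0.   1.1] -> shift [ 3.14 -0.31  0.04] roll -0.004
```

Request:
apply_moves:
  moves:
    - [[0.8, -0.2, 0], 0]
    - [[1.3, -0.3, 0], 0]
    - [[1.7, -0.3, 0], 0]
    - [[2.1, -0.3, 0], 0]
    - [[2.4, -0.3, 0], 0]
    - [[2.7, -0.3, 0], 0]
    - [[3.0, -0.3, 0], 0]
    - [[3.2, -0.3, 0], 0]
    - [[3.2, -0.3, 0], 0]
    - [[3.2, -0.3, 0], 0]

```text
clock: 29.07
tcp_pos: [0.6017, 0.0837, 0.0947]
orientation: [3.134, 0.183, -0.013]
contact_force: [-11.3, -1.5, 8.8]
grip_width: 0.0002
```

```bash
python3 -c "
from h import *
case(.025,.08,.095)"
```

```text
case s,l 0.0215 0.0813
t 29.07 tcp [0.6017 0.0837 0.0947] yaw -1.454 tilt [-0.008 -0.002 -1.   ] j7 -1.89 w 0.0002 F [-11.3  -1.5   8.8] -> shift [ 0.35  0.13 -0.03] roll -0.002
```

Request:
apply_moves:
  moves:
    - [[0.2, 0, 0], 0]
    - [[0.4, 0, 0], 0]
    - [[0.6, 0, 0], 0]
    - [[0.6, 0, 0], 0]
    - [[0.6, 0, 0], 0]

```text
clock: 29.48
tcp_pos: [0.6026, 0.0838, 0.0941]
orientation: [3.132, 0.183, -0.029]
contact_force: [-28.0, -3.4, 20.6]
grip_width: 0.0001
```

Request:
apply_moves:
  moves:
    - [[-1.6, 0, 0], 0]
    - [[-3.0, 2, 0], 0]
    - [[-3.0, 6, 0], 0]
    - [[-3.0, 10, 0], 0]
    - [[-3.0, 14, 0], 0]
    - [[-3.0, 16.1, 0], 0]
    - [[-3.0, 16.1, 0], 0]
    - [[-3.0, 16.1, 0], 0]
    - [[-3.0, 16.1, 0], 0]

```text
clock: 30.23
tcp_pos: [0.6004, -0.0773, 0.0954]
orientation: [-3.135, -0.184, -0.0]
contact_force: [-0.0, 1.1, -0.5]
grip_width: -0.0001
```

```bash
python3 -c "
from h import *
posts();case(.025,-.08,.095)"
```

```text
R shift px 28 15 score 0.64 s 0.0305 l -0.0714
L shift px 28 16 score 0.93 s 0.0399 l 0.0787
case s,l 0.0012 -0.0776
t 30.28 tcp [ 0.6004 -0.0765  0.0954] yaw -1.452 tilt [ 0.     0.001 -1.   ] j7 -1.61 w 0.0 F [-0.7  0.   0.6] -> shift [2.38 0.24 0.04] roll -0.0
```

Request:
apply_moves:
  moves:
    - [[0.8, 0.2, 0], 0]
    - [[1.3, 0.2, 0], 0]
    - [[1.8, 0.2, 0], 0]
    - [[2.1, 0.2, 0], 0]
    - [[2.4, 0.2, 0], 0]
    - [[2.7, 0.2, 0], 0]
    - [[2.9, 0.2, 0], 0]
    - [[2.9, 0.2, 0], 0]
    - [[2.9, 0.2, 0], 0]

```text
clock: 31.03
tcp_pos: [0.6217, -0.0777, 0.0945]
orientation: [3.135, 0.182, -0.027]
contact_force: [-23.2, -1.4, 19.3]
grip_width: -0.0003
```

Request:
apply_moves:
  moves:
    - [[-1.6, 0, 0], 0]
    - [[-2.8, -2, 0], 0]
    - [[-2.8, -6, 0], 0]
    - [[-2.8, -10, 0], 0]
    - [[-2.8, -14, 0], 0]
    - [[-2.8, -16.1, 0], 0]
    - [[-2.8, -16.1, 0], 0]
    - [[-2.8, -16.1, 0], 0]
    - [[-2.8, -16.1, 0], 0]
    - [[-2.8, -16.1, 0], 0]

```text
clock: 31.87
tcp_pos: [0.583, 0.0782, 0.0953]
orientation: [3.135, 0.18, -0.0]
contact_force: [0.0, -0.1, 0.1]
grip_width: -0.0001
```

Request:
apply_moves:
  moves:
    - [[0.8, -0.1, 0], 0]
    - [[1.3, -0.1, 0], 0]
    - [[1.8, -0.1, 0], 0]
    - [[2.1, -0.1, 0], 0]
    - [[2.4, -0.1, 0], 0]
    - [[2.7, -0.1, 0], 0]
    - [[2.8, -0.1, 0], 0]
    - [[2.8, -0.1, 0], 0]
    - [[2.8, -0.1, 0], 0]

```text
clock: 32.62
tcp_pos: [0.6026, 0.0828, 0.0941]
orientation: [3.133, 0.183, -0.027]
contact_force: [-24.1, -2.7, 17.7]
grip_width: -0.0001
```

Request:
apply_moves:
  moves:
    - [[-1.5, 0, 0], 0]
    - [[-3.0, 0, 0], 0]
    - [[-4.0, 0, -2], 0]
    - [[-5.0, 6, -6], 0]
    - [[-5.0, 10, -10], 0]
    - [[-5.0, 14, -14], 0]
    - [[-5.0, 18, -14], 0]
    - [[-5.0, 22, -14], 0]
    - [[-5.0, 26, -14], 0]
    - [[-5.0, 30, -14], 0]

```text
clock: 33.45
tcp_pos: [0.5916, -0.1789, 0.2341]
orientation: [3.135, 0.183, 0.004]
contact_force: [1.0, 1.1, 0.3]
grip_width: 0.0001
```

```bash
python3 - <<'E'
from h import *
go(.45,-.3,.25)
t=imaging.grab_frame("top");s=imaging.grab_frame("scene")
a=np.hstack([cv2.resize(t["frame"][130:330,140:460],(440,275),interpolation=2),cv2.resize(s["frame"][160:340,210:498],(360,275),interpolation=2)])
cv2.imwrite("pics/fin.png",a)
E
```

```text
t 33.45 tcp [ 0.5916 -0.1789  0.2341] yaw -1.454 tilt [ 0.003 -0.001 -1.   ] j7 -1.37 w 0.0001 F [1.  1.1 0.3] -> shift [-15.47  10.38  -1.62] roll 0
```

View pics/fin.png

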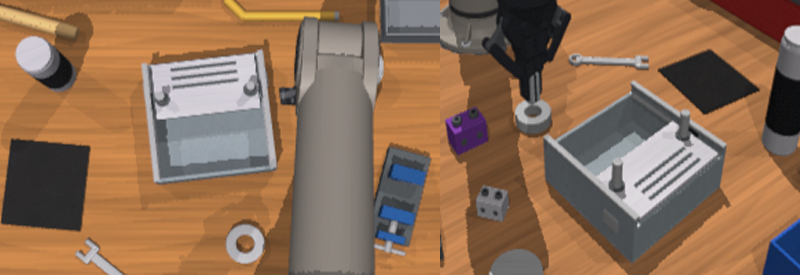

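Cover is closed and square over the pocket, can upright, tin in place at the lower edge. Quick numeric check of can/tin against the first picture, then hand in.

```bash
python3 - <<'E'
from h import *
f0=cv2.imread("pics/scene0.png");f=imaging.grab_frame("scene")["frame"]
for n,(x,y,w,h) in {"can":(468,175,50,90),"tin":(245,320,56,66)}.items():
    res=cv2.matchTemplate(f[y-10:y+h+10,x-10:x+w+10],f0[y:y+h,x:x+w],cv2.TM_CCOEFF_NORMED);_,sc,_,p=cv2.minMaxLoc(res);print(n,p[0]-10,p[1]-10,round(sc,3))
print(r.get_obs()["contact_force"].round(1)); print(r.hand_in())
E
```

```text
can 0 0 1.0
tin 0 0 0.455
[ 0.   1.7 -0.1]
the job is handed in; nothing more can be done
None
```

The job is done and handed in at about 33.5 s of the 72 s allowed.

- **Valve body:** I lifted it out of the vise by its ends and set it down upright near the centre of the mat. I then took it by its long sides and lowered it into the pocket. I let go once the force reading showed it was on the floor, and the wrist picture afterwards showed it upright between the rails.
- **Cover:** I closed it with alternating pushes of about 13–23 mm on the two posts, using shut fingers held above the plate. I estimate neither end got more than about 20 mm ahead of the other. Both posts stopped hard at the same position along the case (tool 22 mm past the case centre) with 23–28 N against them. I pushed the left one again afterwards to confirm, and the final picture shows the cover closed and square.
- **Spray can and grease tin:** The can had not moved at all compared with the first picture. The tin matched at zero shift but with a low score (0.455), probably because of the arm's shadow. No contact was felt near it.

**Checks that disagreed:**
- The camera match of the right post read up to 8 mm short of the position I got by contact. I went by contact and force there.
- I viewed 14 pictures against the budget of 10, which is more than the one or two extra you allowed.

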